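Slide a labelled parcel under the label reader and start it

ROBOT

A 6-joint arm with a two-finger parallel gripper is mounted at the origin on the work surface. World frame = base frame: x ahead of the robot, y to its left, z up, the work surface at z = 0. Lengths are in m, angles in rad, forces in N, time in s.
With the tool pointing down it reaches from about 0.35 to 0.85 m from the base axis. Payload 8.1 kg.
Tool frame: the origin (TCP) lies at the very end of the fingers, on their centre line; the grasp point (between the pads) lies robot.grip_point_offset behind it (robot.grip_point_offset is the distance from the TCP to the grasp point, in m); z points along the fingers, y is the line along which they close (so a half turn about z gives the same grasp; the last joint's range is limited). The gripper opens to 93 mm and grips with 3 to 60 N. Pads are 15 mm wide; open, the fingers measure 128 mm over their backs; the gripper's body (75 mm by 188 mm) begins 65 mm behind the grasp point.
Start: joints at [-1.331, 0.13, 1.488, -0, 1.523, -0.085], TCP at [0.191, -0.569, 0.219] pointing down, gripper open.
Joint ranges: [-2.96, 2.96], [-0.89, 2.26], [0.02, 2.5], [-1.34, 4.48], [0, 2.73], [-2.66, 2.66]. Speed limits (rad/s): [2.39, 2.39, 2.79, 3.14, 3.14, 3.14].

INTERFACE

Orientations are given as a rotation vector (axis times angle).
In Python, from plant import robot, eyes gives the robot as it stands. The module is installed in compiled form; this text tells all that it offers.
- The arm moves only by the tool apply_moves, never from a script. Its argument "steps" is one flat list of numbers, 7 for each row, row after row: the shift along the tool's x, y, z in units of 30 mm (1.0 is 30 mm), then the turn, a rotation vector about the tool's x, y, z in units of 6 degrees (1.0 is 6 degrees), then the opening in per cent of the stroke, from 0 (shut) to 100 (fully open). In form: [dx, dy, dz, ax, ay, az, fingers, dx, dy, dz, ax, ay, az, fingers, ...]. A call has 1 to 12 rows; each row shifts and turns the commanded pose from where the row before left it, along the tool's axes as they then stand; what a row does not reach is not made up. A row lasts 1/12 s, in which the tool goes at most 41.7 mm and 7.16 degrees, less where a joint would pass 70% of its speed; a pose out of reach is approached as far as the arm can. A call is refused whole if a number of a shift passes 1 or a number of a turn 1, either way. A call with a gripper value outside its range is refused whole. The fingers move at their own pace and stop on an object; "grip_force" is the grip in N (left out, the last holds). Time passes only in rows, so rows that do not move let the fingers close. It gives the time, the measured TCP pose, the force, the opening and the grip force at its end, in the units of the state.
- robot.read_state(): the state, without advancing time (a new reading comes with each control period).
- eyes.read_camera(name): name is "scene" or "top" or "wrist"; returns the picture (400x640x3 uint8, red, green, blue); there is no depth.
- eyes.calibration(name): a dict with "K" (3x3 intrinsics, pixels), "R" (3x3) and "t" (3): a world point X has camera coordinates R X + t. Camera axes: x right, y down, z forward; pixel columns grow to the right and rows downward; lengths in m; the calibration is good to about 2 mm. A picture is of the moment at which its call begins: read the wrist's pose just before it. calibration takes no time and is no camera call; for the wrist camera it gives the pose at the moment of the call.
- robot.close_job(): hands the job in; it is judged then, once.
Trained networks look in the newest picture that a camera, given by its name, has taken for a name from the list of things; names that differ only in an ending like _2 or _b are one class to them, and where a whole thing is asked for, a point or a joint stands for the part that bears it (a point fixed in the world has none). Each returns a list of dicts, best first, with "conf" (0 to 1); they miss things now and then, are a little off and sometimes report something else, mostly with a low value. They report only what shows in the picture. A call takes as long as a camera call. They do not tell look-alikes from the thing itself.
- eyes.search_frame(camera, thing): "rect" ([left, top, width, height] in pixels, round what is visible of it).
- eyes.place_of(camera, thing): "xy" ([column, row] in pixels: a listed point, or the origin of a listed thing).
The state is a dict: "t": time; "q": joint angles; "dq": joint speeds; "joint_torque": joint torques, N m; "tool_pos": TCP position; "orientation": TCP orientation; "force": force on the tool from outside, world axes, zero at the start; "wrist_torque": the same for the moment, N m; "opening": finger opening in m; "gripper_force": force on a finger pad.
Only numpy, scipy, OpenCV 4.12 (cv2) and the standard library are available. Lean on these libraries where they do the work, as an engineer would, in place of code of your own. Each camera call takes 0.05 s, during which the arm holds its last target. There are 200 camera calls.

TASK

Pull the long parcel out of the pigeonhole rack by its labelled end, set it down flat on the desk in front of the label reader with the label towards the reader, and let go. Then take or push it by its plain end and slide it along the desk, label end first, under the reader's head until it rests against the rear stop, straight and centred between the posts, without ever touching the head with the parcel. Only then press the start button fully down and release it, leaving the parcel in place and the other things on the desk where they are.

Things in the scene. Friction and masses are not known exactly. Their poses are not given: they have to be found in the camera images.
- parcel_mid (a point): Centre (half-way up) of the parcel, the longer of the two cardboard boxes in the rack: 170 mm long (x), 60 mm wide (y), 36 mm high, 0.2 to 0.42 kg. x points to its labelled end, z up out of its labelled face. It starts flat on the desk, its plain end in one cell of the rack, its labelled end sticking out by about 80 mm.
- parcel_label (a point): Centre of the white paper label on the parcel's top face, 52 mm from the parcel's middle towards the labelled end (the label is 55 x 46 mm); axes as the parcel's.
- rack: Low fixed plywood rack, 58 mm high, 190 mm wide (y), origin on the desk below its middle. Open front faces its -x, at x = -47 mm; the back wall is at x = +47 mm. Two cells centred at y = -46 and +46 mm, each 86 mm wide and 52 mm high inside, no floor (boxes lie on the desk); which one holds the parcel varies. Walls and roof 6 mm. Boxes come out straight along its -x.
- reader: Label reader fixed to the desk; origin on the desk at its middle, x inward along the sliding direction (parcels enter from its -x side), z up. Two posts at y = -79 and +79 mm (134 mm clear between their feet) carry the head. Rear stop: bar 22 mm high, 146 mm wide, its face at x = +40 mm. A paper-thin dark mat marks the lane.
- reader_head: The reader's grey overhanging head: 80 mm deep (x from -40 to +40 mm in the reader's frame), 180 mm wide (y), 34 mm thick. Origin in the middle of its underside, 52 mm above the desk, so the parcel passes 16 mm below it; its top is 86 mm above the desk. Axes as the reader's. The parcel must not touch it.
- parcel_home (a point): Where the parcel's centre belongs: on the reader's middle line, 45 mm before the reader's origin (x = -45 mm) and 18 mm above the desk, where the labelled end meets the stop; axes as the reader's. The parcel's last 90 mm then stick out in front of the head.
- start_top (a point): Middle of the top of the start button: a round grey push button of 15 mm radius in a low black housing on top of the reader's head, 40 mm to the -y side of the reader's middle. It is pressed straight down.
- start (a joint): Travel of the start button: 0 released, 0.006 m fully down; its spring takes 5 N fully down and brings it back up.
- short_box: Bystander: shorter plain box, 90 x 44 x 30 mm, in the other cell of the rack, sticking out about 40 mm. Origin under its middle.
- tape_roll: Bystander: clear tape ring lying on its flat side, 96 mm across, 48 mm high. Origin under its middle.
- jar: Bystander: glass jar with a black lid, 68 mm across, 85 mm high. Origin under its middle.
There are look-alikes about, which are no part of the job. Leave any blue or pink look-alike of the part that bears parcel_mid alone.

How it is judged:
By the outcome, as a careful person would: the job done as asked, in the order asked, and still so for the second after the job is handed in, with the robot touching nothing.
It also fails if it takes over 59 s, if anything falls off the work surface, if the arm or the gripper's body presses on something with over 40 N, if the wrist force passes 120 N, or if a joint passes its speed limit or range.

## Working session

There is one attempt and no reset: what is moved stays moved. The work goes in short steps, Python scripts to look and compute and a tool call to move; the robot and the scene stay as the last step left them, time stands still between calls to the robot, and variables do not carry over. Pictures are saved under pics/ and viewed, at most 10 in all, crops included, and the job is handed in when it is done.

Besides the shell and the picture viewer there is one more tool, called after "Emit:" as name(argument=value, ...) on one line, values as JSON. apply_moves: Moves the arm, as the interface text tells. Its arguments: {"type":"object","properties":{"steps":{"type":"array"},"grip_force":{"type":"number"}},"required":["steps"]}

```bash
mkdir -p pics
cat > h.py <<'E'
import numpy as np, cv2
from plant import robot, eyes
from scipy.spatial.transform import Rotation as Ro
def snap(c,f=None):
    im=eyes.read_camera(c)
    if f: cv2.imwrite('pics/'+f,cv2.cvtColor(im,cv2.COLOR_RGB2BGR))
    return im
def ray(cal,px,z):
    K,R,t=[np.array(cal[k],float) for k in('K','R','t')]
    d=R.T@np.linalg.inv(K)@np.array([px[0],px[1],1.]); o=-R.T@t
    return o+d*(z-o[2])/d[2]
def proj(cal,X):
    K,R,t=[np.array(cal[k],float) for k in('K','R','t')]
    p=K@(R@np.array(X)+t); return p[:2]/p[2]
E
python3 - <<'E'
from h import *
np.set_printoptions(precision=4,suppress=True)
for c in('top','scene'):
    snap(c,c+'0.png'); cal=eyes.calibration(c)
    for n,z in(('parcel_mid',.018),('parcel_label',.036),('rack',0),('reader',0),('reader_head',.052),('start_top',.1),('short_box',0),('tape_roll',0),('jar',0),('parcel_home',.018)):
        for r in eyes.place_of(c,n)[:3]: print(c,n,np.round(r['xy']),round(r['conf'],2),ray(cal,r['xy'],z))
s=robot.read_state(); print(s, robot.grip_point_offset)
E
```

```text
top parcel_mid [324. 133.] 0.7 [ 0.7867 -0.0916  0.018 ]
top parcel_mid [211. 281.] 0.67 [0.3598 0.2089 0.018 ]
top parcel_mid [388. 226.] 0.66 [ 0.5155 -0.2732  0.018 ]
top parcel_label [371. 223.] 0.91 [ 0.5207 -0.223   0.036 ]
top parcel_label [286. 308.] 0.83 [0.2924 0.0041 0.036 ]
top parcel_label [486. 297.] 0.82 [ 0.329  -0.5234  0.036 ]
top rack [400. 208.] 0.85 [ 0.5693 -0.31    0.    ]
top reader [181. 199.] 0.72 [0.5885 0.3169 0.    ]
top reader_head [179. 190.] 0.64 [0.6027 0.3062 0.052 ]
top start_top [174. 175.] 0.54 [0.6332 0.3038 0.1   ]
top short_box [384. 197.] 0.83 [ 0.6013 -0.2652  0.    ]
top short_box [180. 193.] 0.27 [0.6046 0.32   0.    ]
top tape_roll [321. 130.] 0.89 [ 0.8017 -0.0829  0.    ]
top jar [279. 142.] 0.7 [0.7628 0.0419 0.    ]
top parcel_home [195. 202.] 0.78 [0.5749 0.2687 0.018 ]
top parcel_home [324. 130.] 0.73 [ 0.7956 -0.0895  0.018 ]
top parcel_home [402. 211.] 0.51 [ 0.5598 -0.3133  0.018 ]
scene parcel_mid [251. 263.] 0.84 [ 0.5086 -0.2686  0.018 ]
scene parcel_mid [329. 137.] 0.71 [0.3475 0.2227 0.018 ]
scene parcel_mid [140. 286.] 0.64 
[... 620 characters left out ...]
393. 282.] 0.57 [ 0.7974 -0.0864  0.    ]
scene jar [413. 246.] 0.88 [0.7725 0.0376 0.    ]
scene parcel_home [401. 167.] 0.85 [0.5923 0.2476 0.018 ]
scene parcel_home [250. 288.] 0.62 [ 0.5591 -0.3194  0.018 ]
{'t': 1.1, 'q': array([-1.3314,  0.1304,  1.4882,  0.    ,  1.523 , -0.0854]), 'dq': array([ 0.0001,  0.0002,  0.0014, -0.0006, -0.0008, -0.0009]), 'joint_torque': array([  0.0003, -55.9771, -49.2066,   0.0768,   0.0225,   0.    ]), 'tool_pos': array([ 0.1915, -0.5686,  0.2186]), 'orientation': array([-3.1002, -0.5079, -0.    ]), 'force': array([-0.3928,  0.5762,  0.181 ]), 'wrist_torque': array([ 0.0095, -0.0017, -0.0489]), 'gripper_force': 0.0, 'opening': 0.09272679464975767} 0.0188
```

View pics/top0.png

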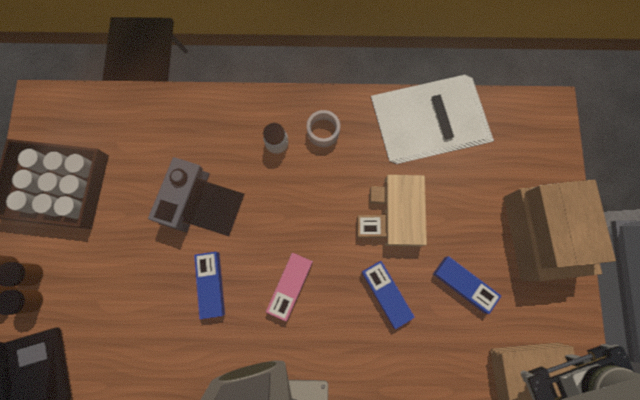

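View pics/scene0.png

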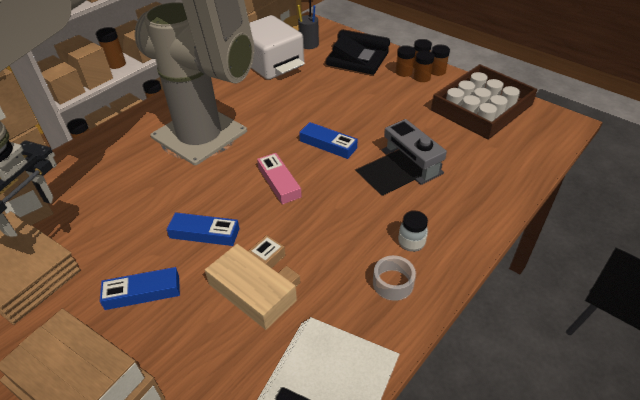

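Top view: the parcel is at (370,226), its labelled end pointing left (+y). The reader is at (180,195), with its mat on the right at (215,207). The round button is at (178,177), which is the reader's -y side (+x in the world). The blue and pink look-alikes lie nearer the base. The scene view agrees with this.

```bash
cat >> h.py <<'E'
def plan(pos,yaw,n=None,grip=100):
    """rows from present pose to tool-down pose with tool x at azimuth yaw (deg)"""
    s=robot.read_state(); p=np.array(s['tool_pos']); R=Ro.from_rotvec(s['orientation'])
    y=np.radians(yaw); T=Ro.from_matrix(np.array([[np.cos(y),np.sin(y),0],[np.sin(y),-np.cos(y),0],[0,0,-1]]))
    rv=(R.inv()*T).as_rotvec(); d=np.array(pos)-p
    m=max(np.abs(rv).max()/np.radians(6),np.linalg.norm(d)/.0295)
    n=n or int(np.ceil(m)); out=[]
    for i in range(n):
        a=(R.inv()*T).as_rotvec()/(n-i); sh=R.inv().apply(np.array(pos)-p)/(n-i)
        r=np.round(np.r_[sh/.03,np.degrees(a)/6],2)
        p=p+R.apply(r[:3]*.03); R=R*Ro.from_rotvec(np.radians(r[3:]*6)); out.append([float(v)+0. for v in r]+[grip])
    for i in range(0,n,12): print([v if v else 0 for r in out[i:i+12] for v in r])
    print('end',p)
def st():
    s=robot.read_state(); x=Ro.from_rotvec(s['orientation']).as_matrix()
    print('t',round(s['t'],2),'pos',np.round(s['tool_pos'],4),'yaw',np.round(np.degrees(np.arctan2(x[1,0],x[0,0])),2),'tilt',np.round(x[:,2],4),'F',np.round(s['force'],1),'op',round(s['opening'],4),'gf',round(s['gripper_force'],1))
E
python3 - <<'E'
from h import *
c=eyes.calibration('wrist'); R=np.array(c['R']);s=robot.read_state()
o=-R.T@np.array(c['t']); Rt=Ro.from_rotvec(s['orientation']).as_matrix()
print(c['K'],'cam in tool',Rt.T@(o-s['tool_pos']),'axes in tool',(Rt.T@R.T).round(3)); st()
plan([0.51,-0.24,0.25],90)
E
```

```text
[[285.87644956   0.         317.41989879]
 [  0.         285.87644956 199.90135469]
 [  0.           0.           1.        ]] cam in tool [ 0.07934503 -0.00121288 -0.16547305] axes in tool [[-0.    -0.958 -0.286]
 [ 1.    -0.    -0.001]
 [ 0.001 -0.286  0.958]]
t 1.1 pos [ 0.1915 -0.5686  0.2186] yaw 18.61 tilt [-0.  0. -1.] F [-0.4  0.6  0.2] op 0.0927 gf 0.0
[0.85, -0.44, -0.07, 0, 0, -0.74, 100, 0.88, -0.37, -0.07, 0, 0, -0.74, 100, 0.9, -0.3, -0.06, 0, 0, -0.74, 100, 0.93, -0.23, -0.07, 0, 0, -0.74, 100, 0.94, -0.16, -0.06, 0, 0, -0.74, 100, 0.95, -0.08, -0.07, 0, 0, -0.75, 100, 0.95, -0.01, -0.06, 0, 0, -0.74, 100, 0.95, 0.06, -0.07, 0, 0, -0.75, 100, 0.94, 0.14, -0.06, 0, 0, -0.74, 100, 0.93, 0.21, -0.07, 0, 0, -0.75, 100, 0.91, 0.28, -0.06, 0, 0, -0.74, 100, 0.89, 0.35, -0.07, 0, 0, -0.75, 100]
[0.85, 0.42, -0.06, 0, 0, -0.74, 100, 0.82, 0.49, -0.07, 0, 0, -0.75, 100, 0.78, 0.55, -0.06, 0, 0, -0.74, 100, 0.74, 0.61, -0.07, 0, 0, -0.75, 100]
end [ 0.50989865 -0.239845    0.25013846]
```

Emit:
apply_moves(steps=[0.85,-0.44,-0.07,0,0,-0.74,100,0.88,-0.37,-0.07,0,0,-0.74,100,0.9,-0.3,-0.06,0,0,-0.74,100,0.93,-0.23,-0.07,0,0,-0.74,100,0.94,-0.16,-0.06,0,0,-0.74,100,0.95,-0.08,-0.07,0,0,-0.75,100,0.95,-0.01,-0.06,0,0,-0.74,100,0.95,0.06,-0.07,0,0,-0.75,100,0.94,0.14,-0.06,0,0,-0.74,100,0.93,0.21,-0.07,0,0,-0.75,100,0.91,0.28,-0.06,0,0,-0.74,100,0.89,0.35,-0.07,0,0,-0.75,100])

```text
t: 2.1
tool_pos: [0.431, -0.3209, 0.2425]
orientation: [2.536, 1.854, 0.0]
force: [0.9, 0.4, 1.1]
opening: 0.0929
gripper_force: 0.0
```

Emit:
apply_moves(steps=[0.85,0.42,-0.06,0,0,-0.74,100,0.82,0.49,-0.07,0,0,-0.75,100,0.78,0.55,-0.06,0,0,-0.74,100,0.74,0.61,-0.07,0,0,-0.75,100,0,0,0,0,0,0,100,0,0,0,0,0,0,100])

```text
t: 2.6
tool_pos: [0.5106, -0.2388, 0.2502]
orientation: [2.219, 2.224, -0.0]
force: [-0.1, -1.0, -1.2]
opening: 0.0929
gripper_force: 0.0
```

Run:
```python
from h import *
st(); cal=eyes.calibration('wrist'); snap('wrist','w1.png')
for n,z in(('parcel_label',.036),('parcel_mid',.018),('rack',0),('short_box',0)):
    for r in eyes.place_of('wrist',n)[:2]: print(n,np.round(r['xy']),round(r['conf'],2),ray(cal,r['xy'],z))
import json; json.dump({k:np.array(v).tolist() for k,v in cal.items()},open('w1.json','w'))
```

```text
t 2.6 pos [ 0.5106 -0.2388  0.2502] yaw 90.13 tilt [ 0.e+00 -1.e-04 -1.e+00] F [-0.1 -1.  -1.2] op 0.0929 gf 0.0
parcel_label [206. 348.] 0.98 [ 0.32839878 -0.52438058  0.036     ]
parcel_label [219. 176.] 0.82 [ 0.37655049 -0.2371703   0.036     ]
parcel_mid [230. 317.] 0.8 [ 0.36478395 -0.47942804  0.018     ]
parcel_mid [193. 192.] 0.79 [ 0.33045881 -0.26518522  0.018     ]
rack [346. 219.] 0.58 [ 0.55439676 -0.31264787  0.        ]
short_box [379. 189.] 0.98 [ 0.60272126 -0.26463947  0.        ]
```

View pics/w1.png

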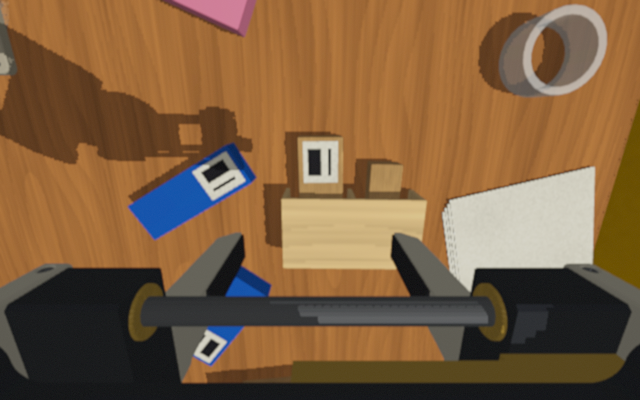

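The wrist picture shows the parcel's label at (321,160), its outer end along row 137, and the rack's front edge from (283,197) to (425,200). I'll refine the label from its white outline.

Run:
```python
from h import *
import json
cal=json.load(open('w1.json')); im=cv2.imread('pics/w1.png'); 
roi=im[125:200,290:350].astype(int); m=((roi.max(2)-roi.min(2))<45)&(roi.min(2)>110)
m=cv2.morphologyEx(m.astype(np.uint8),cv2.MORPH_CLOSE,np.ones((15,15)))
cs,_=cv2.findContours(m,0,1); c=max(cs,key=cv2.contourArea).reshape(-1,2)+[290,125]
P=np.array([ray(cal,p,.036)[:2] for p in c])*1000
r=cv2.minAreaRect(P.astype(np.float32)); print('label',r,cv2.boxPoints(r))
for n,ps,z in(('end',[(298,137),(341,137)],.036),('rackfront',[(283,197.5),(425,200.5)],.058),('rackback',[(283,268),(425,269)],.058)):
    print(n,[ray(cal,p,z)[:2].round(4) for p in ps])
x=cv2.resize(im[110:280,260:450],None,fx=4,fy=3.5,interpolation=cv2.INTER_CUBIC); cv2.imwrite('pics/w1c.png',x)
```

```text
label ((513.196044921875, -218.19827270507812), (46.178504943847656, 54.82460021972656), 0.1182679757475853) [[ 490.05026 -190.83368]
 [ 490.16342 -245.65817]
 [ 536.3418  -245.56287]
 [ 536.22864 -190.73837]]
end [array([ 0.4844, -0.1857]), array([ 0.5403, -0.1856])]
rackfront [array([ 0.465 , -0.2613]), array([ 0.6503, -0.265 ])]
rackback [array([ 0.4616, -0.3644]), array([ 0.6613, -0.3655])]
```

View pics/w1c.png

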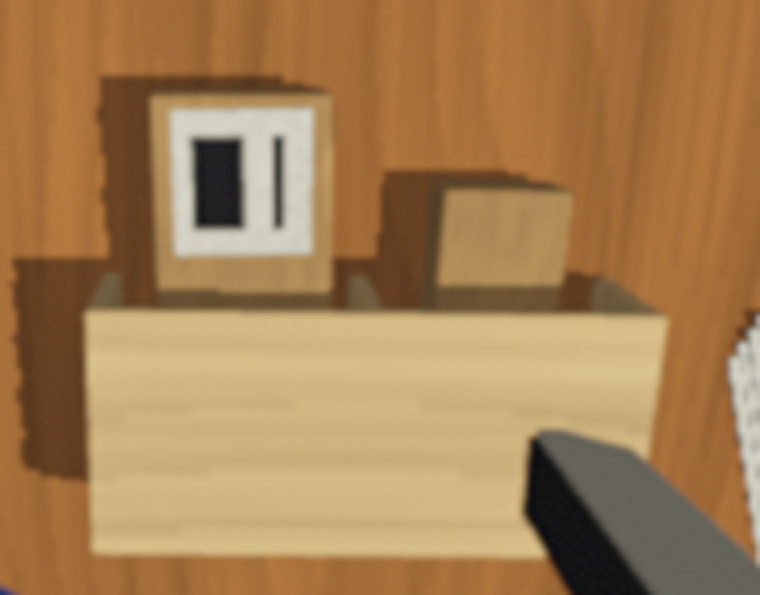

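Label size checks out at 46 x 55 mm. Its centre is (0.513,-0.218) and its yaw is about 90°. I'll descend onto the outer end, near y = -0.205, which is clear of the short box.

Emit:
apply_moves(steps=[0.57,0.08,0.6,0,0,0,100,0.56,0,1,0,0,0,100,0,0,1,0,0,0,100,0,0,1,0,0,0,100,0,0,1,0,0,0,100,0,0,1,0,0,0,100,0,0,1,0,0,0,100,0,0,0.8,0,0,0,100,0,0,0.5,0,0,0,100,0,0,0.24,0,0,0,100,0,0,0,0,0,0,0,0,0,0,0,0,0,0], grip_force=30)

```text
t: 3.85
tool_pos: [0.5123, -0.2066, 0.0065]
orientation: [2.222, 2.22, 0.0]
force: [-0.6, 0.1, 0.1]
opening: 0.0843
gripper_force: 0.0
```

Emit:
apply_moves(steps=[0,0,0,0,0,0,0,0,0,0,0,0,0,0,0,0,0,0,0,0,0,0,0,0,0,0,0,0])

```text
t: 4.18
tool_pos: [0.5133, -0.2064, 0.0072]
orientation: [2.22, 2.22, 0.001]
force: [-1.1, -0.4, 4.1]
opening: 0.0602
gripper_force: 29.9
```

```bash
python3 -c "
from h import *
st()"
```

```text
t 4.18 pos [ 0.5133 -0.2064  0.0072] yaw 90.01 tilt [ 0.0021 -0.001  -1.    ] F [-1.1 -0.4  4.1] op 0.0602 gf 29.9
```

Emit:
apply_moves(steps=[0.2,0,0,0,0,0,0,0.4,0,0,0,0,0,0,0.6,0,0,0,0,0,0,0.6,0,0,0,0,0,0,0.6,0,0,0,0,0,0,0.6,0,0,0,0,0,0,0.6,0,0,0,0,0,0,0.6,0,0,0,0,0,0,0.6,0,0,0,0,0,0,0.4,0,0,0,0,0,0,0.2,0,0,0,0,0,0])

```text
t: 5.1
tool_pos: [0.5132, -0.0428, 0.0072]
orientation: [2.218, 2.221, 0.001]
force: [0.6, -5.3, 5.3]
opening: 0.0597
gripper_force: 29.9
```

Run:
```python
from h import *
st(); im=snap('top','top1.png'); cal=eyes.calibration('top')
roi=im[150:250,140:260]; m=(roi.max(2)<60).astype(np.uint8)
m[:, :45]=0
n,l,s,c=cv2.connectedComponentsWithStats(m); k=1+s[1:,4].argmax(); ys,xs=np.where(l==k); print(s[k])
P=np.array([ray(cal,(x+140,y+150),0)[:2] for x,y in zip(xs,ys)])*1000
r=cv2.minAreaRect(P.astype(np.float32)); print(r,cv2.boxPoints(r))
x=cv2.resize(im[110:270,130:400],None,fx=2.9,fy=2.9,interpolation=cv2.INTER_CUBIC); cv2.imwrite('pics/top1c.png',cv2.cvtColor(x,cv2.COLOR_RGB2BGR))
```

```text
t 5.1 pos [ 0.5132 -0.0428  0.0072] yaw 90.09 tilt [ 0.0023 -0.0013 -1.    ] F [ 0.6 -5.3  5.3] op 0.0597 gf 29.9
[  45   29   58   56 2190]
((556.2830810546875, 230.93601989746094), (147.63897705078125, 152.18215942382812), 73.1918716430664) [[462.09653 182.27328]
 [607.7772  138.26712]
 [650.4696  279.59875]
 [504.78894 323.60492]]
```

View pics/top1c.png

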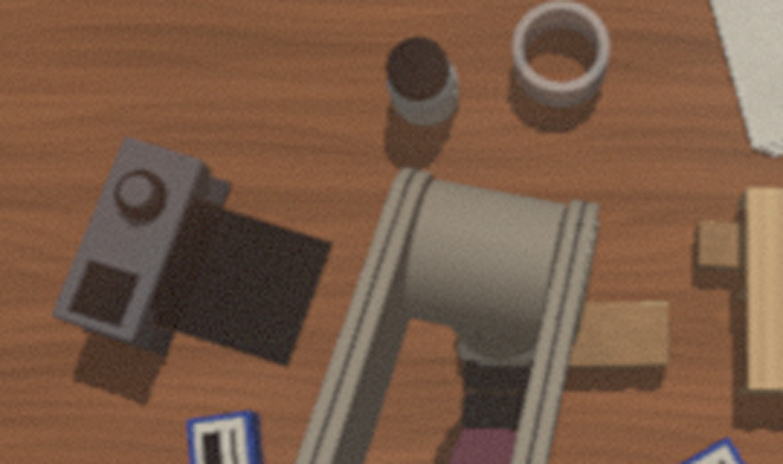

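The parcel is out of the rack, the short box has not moved, and the mat gives the reader an azimuth of about 72.5°.

Run:
```python
from h import *
cal=eyes.calibration('top'); 
f=lambda x,y,z=0: ray(cal,(x/2.9+130,y/2.9+110),z)[:2].round(4)
print('mat front',f(331,242),f(290,366),'head top',f(128,140,.086),f(208,165,.086),f(57,317,.086),f(135,343,.086),'btn',f(140,192,.1))
plan([0.553,0.207,0.0072],72.5,14,0)
```

```text
mat front [0.6067 0.1364] [0.4831 0.1698] head top [0.6827 0.3133] [0.6596 0.237 ] [0.5154 0.3631] [0.4928 0.2906] btn [0.6292 0.2927]
[0.59, 0.1, 0, 0, 0, 0.21, 0, 0.6, 0.08, 0, 0, 0, 0.21, 0, 0.6, 0.07, 0, 0, 0, 0.21, 0, 0.6, 0.06, 0, 0, 0, 0.21, 0, 0.6, 0.04, 0, 0, 0, 0.21, 0, 0.6, 0.03, 0, 0, 0, 0.21, 0, 0.6, 0.02, 0, 0, 0, 0.21, 0, 0.6, 0, 0, 0, 0, 0.21, 0, 0.6, -0.01, 0, 0, 0, 0.21, 0, 0.6, -0.02, 0, 0, 0, 0.21, 0, 0.6, -0.04, 0, 0.01, 0, 0.21, 0, 0.6, -0.05, 0, 0, 0, 0.21, 0]
[0.59, -0.06, 0, 0.01, 0, 0.21, 0, 0.6, -0.08, 0, 0, 0, 0.2, 0]
end [0.55292528 0.2071732  0.00714442]
```

Emit:
apply_moves(steps=[0.4,0.1,0,0,0,0.21,0,0.6,0.08,0,0,0,0.21,0,0.6,0.07,0,0,0,0.21,0,0.6,0.06,0,0,0,0.21,0,0.6,0.04,0,0,0,0.21,0,0.6,0.03,0,0,0,0.21,0,0.6,0.02,0,0,0,0.21,0,0.6,0,0,0,0,0.21,0,0.6,-0.01,0,0,0,0.21,0,0.6,-0.02,0,0,0,0.21,0,0.6,-0.04,0,0,0,0.21,0,0.6,-0.05,0,0,0,0.21,0])

```text
t: 6.15
tool_pos: [0.5473, 0.1646, 0.0072]
orientation: [2.494, 1.908, 0.001]
force: [-0.4, -6.8, 8.8]
opening: 0.06
gripper_force: 29.9
```

Emit:
apply_moves(steps=[0.5,-0.06,0,0,0,0.21,0,0.4,-0.08,0,0,0,0.2,0,0,0,0,0,0,0,0,0,0,0,0,0,0,70,0,0,0,0,0,0,70,0,0,0,0,0,0,100,0,0,0,0,0,0,100,0,0,0,0,0,0,100])

```text
t: 6.82
tool_pos: [0.5495, 0.1908, 0.0056]
orientation: [-2.535, -1.855, 0.001]
force: [0.2, -0.1, -0.2]
opening: 0.0806
gripper_force: 0.0
```

Run:
```python
from h import *
st()
plan([0.515,0.085,0.25],72.8,14)
```

```text
t 6.82 pos [0.5495 0.1908 0.0056] yaw 72.41 tilt [-8.e-04 -2.e-04 -1.e+00] F [ 0.2 -0.1 -0.2] op 0.0806 gf 0.0
[-0.27, 0, -0.58, 0, 0, 0, 100, -0.26, 0, -0.58, 0, 0, -0.01, 100, -0.27, 0, -0.58, 0, 0, 0, 100, -0.26, 0, -0.58, 0, 0, -0.01, 100, -0.27, 0, -0.58, 0, 0, 0, 100, -0.26, 0, -0.58, 0, 0, -0.01, 100, -0.27, -0.01, -0.58, 0, 0, 0, 100, -0.26, 0, -0.58, 0, 0, -0.01, 100, -0.27, -0.01, -0.58, 0, 0, 0, 100, -0.26, -0.01, -0.59, 0, 0, -0.01, 100, -0.27, 0, -0.58, 0, 0, 0, 100, -0.26, -0.01, -0.59, 0, 0, -0.01, 100]
[-0.27, 0, -0.58, 0, 0, 0, 100, -0.26, -0.01, -0.59, -0.01, 0, -0.01, 100]
end [0.51497901 0.08513579 0.25013479]
```

Emit:
apply_moves(steps=[0,0,-0.5,0,0,0,100,0,0,-1,0,0,0,100,0,0,-1,0,0,0,100,0,0,-1,0,0,0,100,-0.2,0,-1,0,0,0,100,-0.3,0,-1,0,0,0,100,-0.3,0,-1,0,0,0,100,-0.2,0,-1,0,0,0,100,0,0,-0.6,0,0,0,100,0,0,0,0,0,0,100,0,0,0,0,0,0,100])

```text
t: 7.73
tool_pos: [0.5416, 0.1625, 0.2502]
orientation: [2.534, 1.855, 0.004]
force: [-0.7, -0.1, -0.0]
opening: 0.093
gripper_force: 0.0
```

Run:
```python
from h import *
import json
st(); cal=eyes.calibration('wrist'); im=snap('wrist','w2.png')
json.dump({k:np.array(v).tolist() for k,v in cal.items()},open('w2.json','w'))
for n,z in(('parcel_label',.036),('parcel_mid',.018),('parcel_home',.018),('reader',0),('reader_head',.052),('start_top',.1)):
    for r in eyes.place_of('wrist',n)[:2]: print(n,np.round(r['xy']),round(r['conf'],2),ray(cal,r['xy'],z))
```

```text
t 7.73 pos [0.5416 0.1625 0.2502] yaw 72.4 tilt [ 2.8e-03  6.0e-04 -1.0e+00] F [-0.7 -0.1 -0. ] op 0.093 gf 0.0
parcel_label [317. 159.] 0.98 [0.54783225 0.18588661 0.036     ]
parcel_label [204. 167.] 0.74 [0.39948764 0.22152489 0.036     ]
parcel_mid [234. 304.] 0.97 [0.34664092 0.0004675  0.018     ]
parcel_mid [316. 195.] 0.84 [0.53021299 0.13426074 0.018     ]
parcel_home [319.  94.] 0.78 [0.5755838  0.26317015 0.018     ]
parcel_home [363.  36.] 0.63 [0.64771809 0.31199323 0.018     ]
reader [321.  58.] 0.72 [0.59164895 0.30654607 0.        ]
reader_head [321.  48.] 0.98 [0.59115144 0.30850149 0.052     ]
start_top [366.  38.] 0.9 [0.63249717 0.29466519 0.1       ]
start_top [317. 162.] 0.32 [0.54988944 0.19176886 0.1       ]
```

View pics/w2.png

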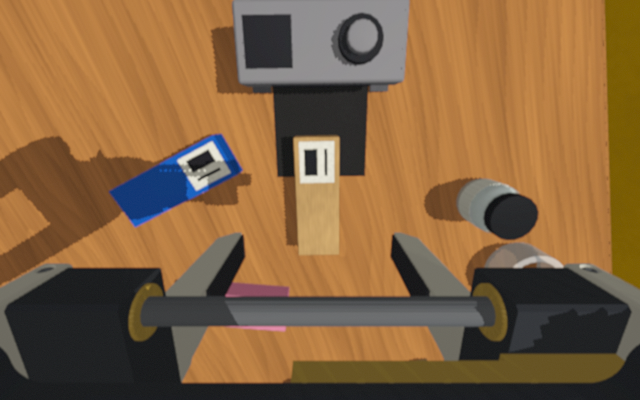

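The parcel lies straight in front of the reader, with its label at (317,160) facing it. The mat spans columns 274–368 and the head's front edge is near row 82. I'll fit the reader's line from the mat edges and the parcel's pose from its label.

Run:
```python
from h import *
import json
cal=json.load(open('w2.json')); im=cv2.imread('pics/w2.png').astype(int); mx=im.max(2)
g=cv2.cvtColor(im.astype(np.uint8),cv2.COLOR_BGR2GRAY).astype(float)
# mat edges by subpixel gradient per row
def edge(rows,c0,c1,sgn):
    out=[]
    for r in rows:
        d=sgn*np.diff(cv2.GaussianBlur(g[r:r+1],(5,1),0)[0,c0:c1]); k=d.argmax()
        if 0<k<len(d)-1:
            a,b,c=d[k-1:k+2]; k+=.5*(a-c)/(a-2*b+c+1e-9)
        out.append((c0+k+.5,r))
    return out
def line(pts,z):
    P=np.array([ray(cal,p,z)[:2] for p in pts]); 
    v=cv2.fitLine((P*1000).astype(np.float32),cv2.DIST_HUBER,0,.1,.1).ravel(); 
    if v[1]<0: v[:2]*=-1
    return np.degrees(np.arctan2(v[1],v[0])),v[2:]/1000,v[:2]
L=line(edge(range(95,130),262,288,-1),0); R=line(edge(range(95,172),355,380,1),0)
Lb=line(edge(range(140,172),262,288,-1),0)
print('mat L',L,Lb,'R',R)
pl=line(edge(range(150,245),286,305,1),.036); pr=line(edge(range(150,245),332,348,-1),.036)
print('parcel',pl,pr)
roi=im[130:190,290:345]; m=((roi.max(2)-roi.min(2))<45)&(roi.min(2)>110)
m=cv2.morphologyEx(m.astype(np.uint8),cv2.MORPH_CLOSE,np.ones((15,15)))
cs,_=cv2.findContours(m,0,1); c=max(cs,key=cv2.contourArea).reshape(-1,2)+[290,130]
P=np.array([ray(cal,p,.036)[:2] for p in c])*1000; print('label',cv2.minAreaRect(P.astype(np.float32)))
az=np.radians((L[0]+R[0])/2) if abs(L[0]-R[0])<4 else np.radians(R[0])
u=np.array([np.cos(az),np.sin(az)]);v=np.array([-u[1],u[0]])
print('az',np.degrees(az),'lat L,R',L[1]@v,R[1]@v,'parcel lat',pl[1]@v,pr[1]@v)
for n,X in(('reader',(.5916,.3065)),('head',(.5912,.3085)),('home',(.5756,.2632)),('label',(.5478,.1859)),('mid',(.5302,.1343)),('btn',(.6325,.2947))): print(n,'along',np.dot(X,u),'lat',np.dot(X,v))
for p in((240,84),(404,81)): print('head front top',ray(cal,p,.086)[:2]@np.c_[u,v])
```

```text
mat L (np.float32(73.18998), array([0.5089314 , 0.26241827], dtype=float32), array([0.28919923, 0.95726895], dtype=float32)) (np.float32(73.065414), array([0.4928399, 0.2097601], dtype=float32), array([0.2912798, 0.9566379], dtype=float32)) R (np.float32(72.97244), array([0.62356484, 0.19672117], dtype=float32), array([0.2928316, 0.956164 ], dtype=float32))
parcel (np.float32(73.79743), array([0.5033006 , 0.14404641], dtype=float32), array([0.2790341, 0.9602812], dtype=float32)) (np.float32(72.99326), array([0.56023747, 0.1258684 ], dtype=float32), array([0.29248405, 0.9562704 ], dtype=float32))
label ((543.8051147460938, 178.0994415283203), (65.16967010498047, 45.50540542602539), 73.26136779785156)
az 73.0812 lat L,R -0.41053602 -0.53932685 parcel lat -0.43959707 -0.4993597
reader along 0.4653992032170296 lat -0.4767980830997229
head along 0.46719623322486875 lat -0.4758333637923002
home along 0.4193170486807823 lat -0.47409158513545996
label along 0.33727248618006705 lat -0.46999035675823686
mid along 0.2827839449107647 lat -0.46816854256689544
btn along 0.46601248328983785 lat -0.5193618466883898
head front top [ 0.42648844 -0.38832951]
head front top [ 0.42734255 -0.56427269]
```

Run:
```python
from h import *
plan([0.5141,0.0767,0.08],73.3,8)
```

```text
[-0.37, 0.01, 0.7, 0, 0, -0.02, 100, -0.37, 0, 0.7, 0, 0, -0.02, 100, -0.37, 0, 0.7, 0, 0, -0.02, 100, -0.38, 0, 0.7, 0, 0, -0.02, 100, -0.37, 0, 0.7, 0, 0, -0.02, 100, -0.38, 0, 0.7, -0.01, 0, -0.01, 100, -0.37, 0.01, 0.69, 0, 0.01, -0.02, 100, -0.38, 0, 0.7, -0.01, 0, -0.01, 100]
end [0.51406964 0.07667036 0.07992403]
```

Emit:
apply_moves(steps=[-0.37,0.01,0.7,0,0,-0.02,100,-0.37,0,0.7,0,0,-0.02,100,-0.37,0,0.7,0,0,-0.02,100,-0.38,0,0.7,0,0,-0.02,100,-0.37,0,0.7,0,0,-0.02,100,-0.38,0,0.7,-0.01,0,-0.01,100,-0.37,0.01,0.7,0,0.01,-0.02,100,-0.38,0,0.7,-0.01,0,-0.01,100,0,0,1,0,0,0,100,0,0,0.8,0,0,0,100,0,0,0.45,0,0,0,100,0,0,0.15,0,0,0,100])

```text
t: 9.08
tool_pos: [0.5123, 0.0766, 0.0054]
orientation: [-2.519, -1.873, 0.004]
force: [-0.3, -0.5, -1.0]
opening: 0.0932
gripper_force: 0.0
```

Emit:
apply_moves(steps=[0,0,0,0,0,0,100,0,0,0,0,0,0,0,0,0,0,0,0,0,0,0,0,0,0,0,0,0,0,0,0,0,0,0,0,0,0,0,0,0,0,0], grip_force=25)

```text
t: 9.58
tool_pos: [0.5159, 0.0769, 0.0098]
orientation: [2.519, 1.874, 0.005]
force: [-0.0, -0.0, 0.4]
opening: 0.0647
gripper_force: 0.0
```

Run:
```python
from h import *
st(); p=np.array(robot.read_state()['tool_pos'])[:2]; a=np.radians(73.08);u=np.array([np.cos(a),np.sin(a)]);v=np.array([-u[1],u[0]])
print(p@u,p@v)
```

```text
t 9.58 pos [0.5159 0.0769 0.0098] yaw 73.28 tilt [ 3.8e-03  4.0e-04 -1.0e+00] F [-0.  -0.   0.4] op 0.0647 gf 0.0
0.22369325385576982 -0.4711609387109057
```

Emit:
apply_moves(steps=[0,0,0,0,0,0,0,0,0,0,0,0,0,0,0.2,0.06,0,0,0,0.03,0,0.4,0.06,0,0,0,0,0,0.5,0.06,0,0,0,0,0,0.5,0,0,0,0,0,0,0.5,0,0,0,0,0,0,0.5,0,0,0,0,0,0,0.3,0,0,0,0,0,0,0,0,0,0,0,0,0])

```text
t: 10.42
tool_pos: [0.5465, 0.1602, 0.0096]
orientation: [2.522, 1.871, 0.006]
force: [0.7, 3.5, 4.2]
opening: 0.0596
gripper_force: 25.0
```

```bash
cat >> h.py <<'E'
def al():
    st(); p=np.array(robot.read_state()['tool_pos'])[:2]; a=np.radians(73.08);u=np.array([np.cos(a),np.sin(a)]);v=np.array([-u[1],u[0]])
    print('along',p@u,'lat',p@v,'Fu',robot.read_state()['force'][:2]@u)
E
python3 -c "
from h import *
al()"
```

```text
t 10.42 pos [0.5465 0.1602 0.0096] yaw 73.15 tilt [ 0.0037  0.0014 -1.    ] F [0.7 3.5 4.2] op 0.0596 gf 25.0
along 0.3122923025344345 lat -0.4762748816832034 Fu 3.5672478475206635
```

Emit:
apply_moves(steps=[0.3,0,0,0,0,0,0,0.4,0,0,0,0,0,0,0.4,0,0,0,0,0,0,0.15,0,0,0,0,0,0,0,0,0,0,0,0,0])

```text
t: 10.83
tool_pos: [0.5572, 0.1948, 0.0096]
orientation: [2.523, 1.87, 0.005]
force: [1.4, 2.7, 4.9]
opening: 0.06
gripper_force: 25.0
```

```bash
python3 -c "
from h import *
al()
plan([.5465+.291*.0,.1602,.01],73.08,1)"
```

```text
t 10.83 pos [0.5572 0.1948 0.0096] yaw 73.11 tilt [ 3.3e-03  8.0e-04 -1.0e+00] F [1.4 2.7 4.9] op 0.06 gf 25.0
along 0.348545153281571 lat -0.47634248102766413 Fu 2.9584037412339077
[-1.21, 0, -0.02, 0.03, -0.02, 0.01, 100]
end [0.54661456 0.16008949 0.01011027]
```

Now I'll creep forward in small steps until the parcel meets the stop.

Emit:
apply_moves(steps=[0.15,0,0,0,0,0,0,0.12,0,0,0,0,0,0,0,0,0,0,0,0,0])

```text
t: 11.08
tool_pos: [0.5593, 0.2015, 0.0096]
orientation: [2.523, 1.869, 0.004]
force: [-1.4, -2.8, 6.0]
opening: 0.0593
gripper_force: 25.0
```

Emit:
apply_moves(steps=[0.1,0,0,0,0,0,0,0,0,0,0,0,0,0])

```text
t: 11.25
tool_pos: [0.5601, 0.2041, 0.0096]
orientation: [2.523, 1.869, 0.003]
force: [-1.6, -3.2, 7.0]
opening: 0.0599
gripper_force: 25.0
```

Emit:
apply_moves(steps=[0.07,0,0,0,0,0,0,0,0,0,0,0,0,0])

```text
t: 11.42
tool_pos: [0.5607, 0.2058, 0.0096]
orientation: [2.523, 1.869, 0.003]
force: [-1.3, -3.0, 6.0]
opening: 0.0599
gripper_force: 25.0
```

```bash
python3 -c "
from h import *
al()"
```

```text
t 11.42 pos [0.5607 0.2058 0.0096] yaw 73.07 tilt [ 2.6e-03 -6.0e-04 -1.0e+00] F [-1.3 -3.   6. ] op 0.0599 gf 25.0
along 0.3601124090744837 lat -0.47650019544272704 Fu -3.2815226353372156
```

Emit:
apply_moves(steps=[0.08,0,0,0,0,0,0,0,0,0,0,0,0,0])

```text
t: 11.58
tool_pos: [0.5614, 0.2081, 0.0096]
orientation: [2.523, 1.869, 0.003]
force: [-0.5, -4.3, 7.0]
opening: 0.0601
gripper_force: 25.0
```

Emit:
apply_moves(steps=[0.08,0,0,0,0,0,0,0,0,0,0,0,0,0])

```text
t: 11.75
tool_pos: [0.5619, 0.2096, 0.0096]
orientation: [2.522, 1.869, 0.001]
force: [-2.9, -9.4, 9.1]
opening: 0.0599
gripper_force: 25.0
```

Emit:
apply_moves(steps=[0.08,0,0,0,0,0,0,0,0,0,0,0,0,0])

```text
t: 11.92
tool_pos: [0.562, 0.2101, 0.0094]
orientation: [2.521, 1.867, -0.004]
force: [-5.4, -17.1, 13.6]
opening: 0.0598
gripper_force: 25.0
```

Contact with the stop is clear at 18 N. I'll ease the pressure, release, rise and look.

Emit:
apply_moves(steps=[-0.06,0,0,0,0,0,0,0,0,0,0,0,0,70,0,0,0,0,0,0,85,0,0,0,0,0,0,100,0,0,0,0,0,0,100,0,0,-0.4,0,0,0,100,0,0,-1,0,0,0,100,0,0,-1,0,0,0,100,0,0,-1,0,0,0,100,0,0,-1,0,0,0,100,0,0,-1,0,0,0,100,-0.3,0,-1,0,0,0,100])

```text
t: 12.92
tool_pos: [0.5587, 0.2046, 0.2036]
orientation: [2.522, 1.872, 0.005]
force: [1.1, 0.1, 0.4]
opening: 0.0927
gripper_force: 0.0
```

Emit:
apply_moves(steps=[-0.5,0,-0.8,0,0,0,100,-0.4,0,-0.5,0,0,0,100,0,0,0,0,0,0,100,0,0,0,0,0,0,100])

```text
t: 13.25
tool_pos: [0.5516, 0.1778, 0.2416]
orientation: [2.523, 1.869, 0.008]
force: [0.1, 0.3, -0.7]
opening: 0.0929
gripper_force: 0.0
```

Run:
```python
from h import *
import json
al(); cal=eyes.calibration('wrist'); im=snap('wrist','w3.png')
json.dump({k:np.array(v).tolist() for k,v in cal.items()},open('w3.json','w'))
for n,z in(('parcel_mid',.018),('parcel_home',.018),('reader',0),('reader_head',.052),('start_top',.1)):
    for r in eyes.place_of('wrist',n)[:2]: print(n,np.round(r['xy']),round(r['conf'],2),ray(cal,r['xy'],z))
```

```text
t 13.25 pos [0.5516 0.1778 0.2416] yaw 73.05 tilt [ 0.0052  0.0013 -1.    ] F [ 0.1  0.3 -0.7] op 0.0929 gf 0.0
along 0.3306045406828038 lat -0.4759969940817109 Fu 0.28094343612147005
parcel_mid [174. 192.] 0.85 [0.35160946 0.21442212 0.018     ]
parcel_mid [317. 106.] 0.79 [0.57713949 0.26590201 0.018     ]
reader [318.  68.] 0.98 [0.59311372 0.31086139 0.        ]
reader_head [316.  65.] 0.95 [0.58876663 0.30829297 0.052     ]
start_top [360.  54.] 0.88 [0.63134974 0.29752283 0.1       ]
```

View pics/w3.png

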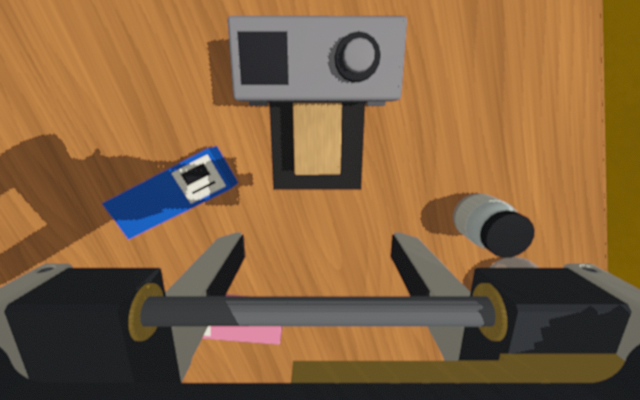

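The parcel sits under the head against the stop, centred on the mat. The button is at (360,54). I'll check straightness and centring.

Run:
```python
from h import *
import json
cal=json.load(open('w3.json')); im=cv2.imread('pics/w3.png')
g=cv2.cvtColor(im,cv2.COLOR_BGR2GRAY).astype(float)
a=np.radians(73.08);u=np.array([np.cos(a),np.sin(a)]);v=np.array([-u[1],u[0]])
def edge(rows,c0,c1,sgn,z,n):
    P=[]
    for r in rows:
        d=sgn*np.diff(cv2.GaussianBlur(g[r:r+1],(5,1),0)[0,c0:c1]); k=d.argmax()
        if 0<k<len(d)-1: A,b,c=d[k-1:k+2]; k+=.5*(A-c)/(A-2*b+c+1e-9)
        P.append(ray(cal,(c0+k+.5,r),z)[:2])
    l=cv2.fitLine((np.array(P)*1000).astype(np.float32),cv2.DIST_HUBER,0,.1,.1).ravel()
    print(n,'az',np.degrees(np.arctan(l[1]/l[0])),'lat',l[2:]@v)
edge(range(112,182),262,284,-1,0,'matL');edge(range(112,182),352,374,1,0,'matR')
edge(range(110,170),284,303,1,.036,'parL');edge(range(110,170),334,350,-1,.036,'parR')
d=np.diff(g[160:195,300:335].mean(1)); k=160+np.abs(d).argmax()+.5
print('plain end row',k,ray(cal,(317,k),.036)[:2]@u, 'head front',ray(cal,(317,100),.086)[:2]@u)
al(); plan([.629,.296,.14],73.08,10,0)
```

```text
matL az 73.01552 lat -410.53496792325006
matR az 73.0048 lat -539.3228434666553
parL az 73.067665 lat -444.9604568355624
parR az 73.37926 lat -505.62976614080645
plain end row 174.5 0.33614913631900284 head front 0.42656878083063027
t 13.55 pos [0.5502 0.178  0.2383] yaw 73.12 tilt [-4.e-04 -1.e-04 -1.e+00] F [-0.7  0.2 -0.6] op 0.0931 gf 0.0
along 0.3303960434967625 lat -0.4746119499093289 Fu 0.018187199297180424
[0.45, 0.14, 0.33, 0, 0, 0, 0, 0.45, 0.14, 0.33, 0, 0, 0, 0, 0.45, 0.14, 0.33, 0, 0, 0, 0, 0.45, 0.14, 0.33, 0, 0, 0, 0, 0.45, 0.14, 0.33, 0, 0, 0, 0, 0.46, 0.13, 0.32, 0, 0, 0, 0, 0.45, 0.14, 0.33, 0, 0, 0, 0, 0.46, 0.13, 0.32, 0, 0, 0, 0, 0.45, 0.14, 0.33, 0, 0, 0, 0, 0.46, 0.13, 0.32, 0, 0, 0.01, 0]
end [0.62896836 0.29606659 0.14014952]
```

The parcel is straight (within 0.3°), centred (within 0.5 mm) and sticks out 90 mm. Next is the button.

Emit:
apply_moves(steps=[0.45,0.14,0.33,0,0,0,0,0.45,0.14,0.33,0,0,0,0,0.45,0.14,0.33,0,0,0,0,0.45,0.14,0.33,0,0,0,0,0.45,0.14,0.33,0,0,0,0,0.46,0.13,0.32,0,0,0,0,0.45,0.14,0.33,0,0,0,0,0.46,0.13,0.32,0,0,0,0,0.45,0.14,0.33,0,0,0,0,0.46,0.13,0.32,0,0,0,0,0,0,0,0,0,0,0,0,0,0,0,0,0,0])

```text
t: 14.55
tool_pos: [0.6289, 0.2959, 0.1401]
orientation: [2.523, 1.872, -0.002]
force: [0.7, -0.3, 0.1]
opening: 0.0177
gripper_force: 0.0
```

Emit:
apply_moves(steps=[0,0,0.5,0,0,0,0,0,0,0.4,0,0,0,0,0,0,0,0,0,0,0])

```text
t: 14.8
tool_pos: [0.6281, 0.2944, 0.1112]
orientation: [-2.524, -1.87, 0.004]
force: [-0.4, 0.1, -2.0]
opening: 0.0014
gripper_force: 0.0
```

Emit:
apply_moves(steps=[0,0,0.1,0,0,0,0,0,0,0.1,0,0,0,0,0,0,0,0,0,0,0])

```text
t: 15.05
tool_pos: [0.63, 0.2954, 0.1089]
orientation: [2.523, 1.87, 0.003]
force: [-0.2, -0.4, -0.1]
opening: 0.0002
gripper_force: 0.0
```

```bash
python3 -c "
from h import *
al()"
```

```text
t 15.05 pos [0.63   0.2954 0.1089] yaw 73.07 tilt [ 2.1e-03  3.0e-04 -1.0e+00] F [-0.2 -0.4 -0.1] op 0.0002 gf 0.0
along 0.466010375209768 lat -0.5167434704889458 Fu -0.4013722175312955
```

Emit:
apply_moves(steps=[0,0,0.08,0,0,0,0,0,0,0,0,0,0,0])

```text
t: 15.22
tool_pos: [0.6305, 0.2958, 0.1072]
orientation: [2.523, 1.87, 0.005]
force: [-0.9, -0.3, 1.8]
opening: 0.0007
gripper_force: 1.0
```

Emit:
apply_moves(steps=[0,0,0.08,0,0,0,0,0,0,0,0,0,0,0])

```text
t: 15.38
tool_pos: [0.6306, 0.2959, 0.1048]
orientation: [2.523, 1.87, 0.005]
force: [0.4, -0.2, 3.9]
opening: 0.0003
gripper_force: 1.7
```

Emit:
apply_moves(steps=[0,0,0.08,0,0,0,0,0,0,0,0,0,0,0])

```text
t: 15.55
tool_pos: [0.6307, 0.2959, 0.1024]
orientation: [2.523, 1.87, 0.005]
force: [0.2, -0.2, 5.5]
opening: 0.0003
gripper_force: 2.4
```

Emit:
apply_moves(steps=[0,0,0.08,0,0,0,0,0,0,0,0,0,0,0])

```text
t: 15.72
tool_pos: [0.6308, 0.2959, 0.1021]
orientation: [2.523, 1.87, 0.006]
force: [-4.3, -3.9, 14.6]
opening: 0.0006
gripper_force: 7.4
```

Fully down: the travel ended and the force rose to about 15 N. Releasing.

Emit:
apply_moves(steps=[0,0,-0.3,0,0,0,0,0,0,-0.6,0,0,0,0,0,0,-1,0,0,0,0,0,0,-1,0,0,0,0,-0.5,0,-1,0,0,0,0,-1,0,-0.8,0,0,0,0,-1,0,-0.3,0,0,0,0,-0.8,0,0,0,0,0,0,-0.4,0,0,0,0,0,0,0,0,0,0,0,0,0,0,0,0,0,0,0,0])

```text
t: 16.63
tool_pos: [0.5972, 0.1895, 0.2486]
orientation: [2.525, 1.869, 0.002]
force: [0.6, 0.3, 0.2]
opening: 0.0004
gripper_force: 0.0
```

Run:
```python
from h import *
al(); w=snap('wrist'); t=snap('top'); 
x=np.vstack([cv2.resize(w[:260],(480,195)),cv2.resize(t[100:320,120:480],(640,391))[:, :480]]); cv2.imwrite('pics/f.png',cv2.cvtColor(x,cv2.COLOR_RGB2BGR))
```

```text
t 16.63 pos [0.5972 0.1895 0.2486] yaw 73.03 tilt [ 1.e-03  7.e-04 -1.e+00] F [0.6 0.3 0.2] op 0.0004 gf 0.0
along 0.3551105245948837 lat -0.5161538657405913 Fu 0.4437787021163156
```

View pics/f.png

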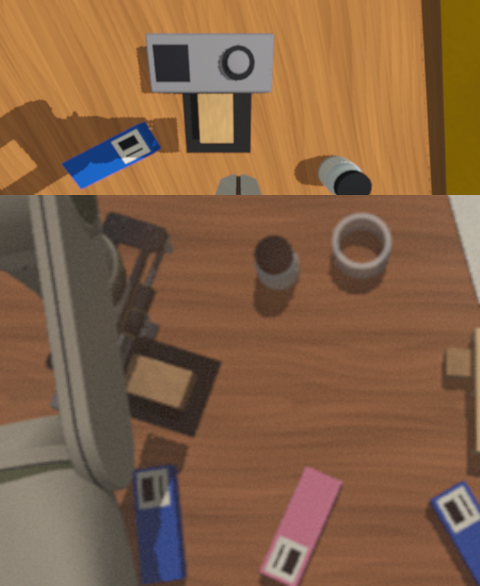

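The parcel is still straight against the stop at (215,118). The button is back up, and the jar, tape roll, short box and look-alikes have not moved.

```bash
python3 -c "
from plant import robot
print(robot.close_job())"
```

```text
the job is handed in; nothing more can be done
None
```

The job is done and handed in at about 17 s: the parcel rests against the rear stop, straight and centred, the start button was pressed fully down and released, and nothing else was moved.

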